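# Hook, draw and lock the retractable ruler

### The arm

A 7-joint arm with a two-finger parallel gripper is mounted at the origin on the work surface. World frame = base frame: x ahead of the robot, y to its left, z up, the work surface at z = 0. Lengths are in m, angles in rad, forces in N, time in s.
With the tool pointing down it reaches from about 0.425 to 0.8 m from the base axis. Payload 8.3 kg.
Tool frame: the origin (TCP) lies at the very end of the fingers, on their centre line; the grasp point (between the pads) lies r.grasp_offset behind it (r.grasp_offset is the distance from the TCP to the grasp point, in m); z points along the fingers, x is the direction in which the jaws open and shut, and the axes are right-handed (so a half turn about z gives the same grasp; the last joint's range is limited). The gripper opens to 85 mm and grips with 20 to 120 N. Pads are 22 mm wide; open, the fingers measure 114 mm over their backs; the gripper's body (76 mm by 85 mm) begins 54 mm behind the grasp point. The pads swing forward as they close: fully open they stand 13 mm farther back than shut.
Start: joints at [1.096, 0.383, 0.016, 1.37, -0.006, 1.388, -0.046], TCP at [0.25, -0.573, 0.231] pointing down, gripper open.
Joint ranges: [-2.95, 2.95], [-0.25, 2.06], [-1.52, 1.56], [0.18, 2.33], [-1.44, 4.58], [0.02, 2.06], [-3.01, 3.01]. Speed limits (rad/s): [2.39, 2.39, 3.01, 3.01, 3.14, 3.14, 3.14].

### API

Orientations are given as a unit quaternion [x, y, z, w].
In Python, from plant import r gives the robot as it stands. The module is installed in compiled form; this text tells all that it offers.
- The arm moves only by the shell command python3 -m pendant 'ROWS'. ROWS is JSON, a list of rows, each a list of 3 entries, a list of its own where there are three numbers: the shift along the tool's x, y, z in m, then the turn about the tool's z in rad, then the closure, from 0 (fully open) to 1 (shut). In form: [[[tx, ty, tz], turn, hand], ...]. A call has exactly 10 rows; each row shifts and turns the commanded pose from where the row before left it, along the tool's axes as they then stand; what a row does not reach is not made up. A row lasts 1/12 s, in which the tool goes at most 41.7 mm and 7.16 degrees, less where a joint would pass 70% of its speed; a pose out of reach is approached as far as the arm can. A call with a gripper value outside its range is refused whole. The fingers move at their own pace and stop on an object; the grip force is fixed at half the most. Time passes only in rows, so rows that do not move let the fingers close, or fill a call up. It gives the time, the measured TCP pose, the force and the opening at its end, in the units of the state.
- r.get_state(): the state, without advancing time (a new reading comes with each control period).
- r.grab_frame(name): name is "scene" or "top"; returns a dict with "pixels" (400x640x3 uint8, blue, green, red), "intrinsics" (3x3 intrinsics, pixels), "rvec" (rotation vector, rad) and "tvec" (3), from world to camera coordinates, as OpenCV has them. Camera axes: x right, y down, z forward; pixel columns grow to the right and rows downward; lengths in m; the calibration is good to about 2 mm. A picture is of the moment at which its call begins. There is no depth.
- r.sign_off(): hands the job in, once; it reports no verdict.
The state is a dict: "clock": time; "joints": joint angles; "joint_vel": joint speeds; "joint_torque": joint torques, N m; "position": TCP position; "tcp_rot": TCP orientation; "wrist_force": force on the tool from outside, world axes, zero at the start; "wrist_torque": the same for the moment, N m; "finger_gap": finger opening in m.
Only numpy, scipy, OpenCV 4.12 (cv2) and the standard library are available. Lean on these libraries where they do the work, as an engineer would, in place of code of your own. Each camera call takes 0.05 s, during which the arm holds its last target.

### The job

Measure how far the teal strip on the counter lies from the bamboo tray: set the ruler on the counter with its hook inside the tray, gently catch the hook behind the tray's near wall, and draw the case straight back, square to the wall, until the white front face of the case stands over the strip. Then push the black knob fully down so that the blade is locked, and let go, leaving the ruler standing there with the hook still behind the wall. Leave the jars and the bowl alone and press and pull gently.

Things in the scene. Friction and masses are not known exactly. Their poses are not given: they have to be found in the camera images.
- ruler: Retractable ruler, about 0.5 kg (varies), loose: grey case 120 (x) x 36 (y) x 44 mm high with white front, black lock knob on top to carry it by. Origin: centre of its underside; x forward, the way the blade comes out. Released unlocked with the hook caught, its spring drags the case forward.
- nose (a point): Bottom middle of the white front face of the case, at (60, 0, 0) mm in the ruler's frame, axes as the ruler's.
- blade (a joint): How far the rigid steel blade is drawn out, m: 0 = retracted (hook's rear face 30 mm ahead of the case's front) to 0.095. A spring pulls it in with 5 N at 0, 7 N at 0.095. Blade 16 mm wide, underside 22 mm above the case's underside, 4.6 mm wide cross teeth every 8 mm on top.
- hook (a point): Middle of the rear face of the hook tab at the blade's end, which bears on an edge; 14 mm above the case's underside, moves with the blade. The tab is 3 mm thick, 16 mm wide and hangs down to 10 mm above the case's underside.
- lock (a joint): Lock knob's travel, m: 0 = up (unlocked, red neck shows), 0.006 = fully down (locked). Stays where left by 3.5 N of friction: set the ruler down softly; pulling up unlocks. At 3.5 mm a pawl meets the blade's teeth; over a tooth the knob stops there: ease it up 2 mm, shift the case 1 mm along the blade and press again, up to 4 mm either way, until it drops into a gap.
- knob (a point): Centre of the black knob's grip block: 26 mm (ruler x) x 30 mm (y) x 40 mm high, 74 mm above the case's underside while up, straight above the ruler's origin. The block's underside is 10 mm above the case's top while up, 4 mm when down. Axes as the ruler's.
- tray: Bamboo utensil tray fixed to the counter, 140 mm deep (x) x 260 mm wide (y), with a brush and a spatula lying across it from 55 mm behind the near wall's outer face on. Origin: at counter height, at the middle of the outer face of its near wall; x points from there into the tray, away from the ruler's working side. The near wall is 8 mm thick and 20 mm high above the counter; the tray's floor is 4 mm thick.
- lip (a point): Middle of the inner top edge of the tray's near wall, 8 mm behind the tray's origin and 20 mm up.
- strip: Teal strip stuck flat on the counter, 14 mm (x) x 150 mm (y), under 1 mm thick and no obstacle, parallel to the tray's near wall and 70 to 100 mm in front of it. Origin: its centre; axes as the tray's.
- counter: The grey stone counter, top at z = 0.
- turntable: Lazy susan, 200 mm across, 21 mm high, fixed in place but free to turn; it carries the three jars. Origin: centre of its underside.
- jar0: Amber glass jar with steel cap, 46 mm across, 95 mm high, standing loose on the lazy susan. Origin: centre of its underside. Bystander.
- jar1: Amber glass jar like jar0. Bystander.
- jar2: Amber glass jar like jar0. Bystander.
- bowl: Small teal ceramic bowl, 104 mm across, 50 mm high, loose. Origin: centre of its underside. Bystander.
There are look-alikes about, which are no part of the job. What is shaped like the ruler but blue or purple is not meant.

How it is judged:
On the way, in this order (a step that is already met when the one before it is completed fails the run):
1. with the lock still up, the hook is caught behind the tray's near wall and the blade is being drawn out against its spring (more than 12 mm) (value of joint blade above 0.012 m and contact force between ruler and tray above 2 N and value of joint lock below 0.0035 m and x of hook in the frame of tray between 0.004 and 0.017 m and y of hook in the frame of tray between -0.09 and 0.09 m and height (world z) of hook below 0.019 m), for 0.1 s.
2. the lock knob is pushed down while the case's front face stands over the strip and the hook is behind the wall (value of joint lock above 0.005 m and x of nose in the frame of strip between -0.008 and 0.008 m and x of hook in the frame of tray between 0.004 and 0.017 m and y of hook in the frame of tray between -0.09 and 0.09 m and height (world z) of hook below 0.019 m), for 0.2 s.
At the end, for the whole second after the job is handed in: Knob down by over 5 of its 6 mm; case front within 8 mm of the strip's centre line; hook behind and below the top of the near wall (rear face -4 to +9 mm from its inner face, within 90 mm of its middle); ruler upright (0.06 rad) on the counter, square to the wall (0.14 rad), at rest (all of step 2 and angle between the x axis of ruler and the x axis of tray, either way round below 0.14 rad and angle between ruler's own z axis and vertical below 0.06 rad and linear speed of ruler below 0.01 m/s and height (world z) of ruler below 0.004 m); the robot touches nothing.
It fails at once if the ruler is pressed or dropped on the counter with more than 40 N (contact force between ruler and counter above 40 N).
It fails at once if the ruler pushes or pulls on the tray with more than 25 N (contact force between ruler and tray above 25 N).
It fails at once if a jar or the bowl is moved by more than 30 mm or tipped (distance of any of jar0, jar1, jar2, bowl from where it was at the start of the episode above 0.03 m or angle between any of jar0, jar1, jar2, bowl's own z axis and vertical above 0.3 rad).
It also fails if it takes over 64 s, if anything falls off the work surface, if the arm or the gripper's body presses on something with over 40 N, if the wrist force passes 120 N, or if a joint passes its speed limit or range.

## Working session

There is one attempt and no reset: what is moved stays moved. The work goes in short steps, Python scripts to look and compute and a shell command to move; the robot and the scene stay as the last step left them, time stands still between calls to the robot, and variables do not carry over. Pictures are saved under pics/ and viewed, and the job is handed in when it is done.

```bash
mkdir -p pics; cat > h.py <<'E'
import numpy as np, cv2
from plant import r
def grab(n):
    f=r.grab_frame(n); R=cv2.Rodrigues(np.array(f['rvec'],float))[0]
    return f['pixels'].copy(),np.array(f['intrinsics'],float),R,np.array(f['tvec'],float).ravel()
def ray(cam,u,v,z):
    _,K,R,t=cam
    d=R.T@np.linalg.inv(K)@np.array([u,v,1.0]); c=-R.T@t
    return c+d*(z-c[2])/d[2]
def proj(cam,p):
    _,K,R,t=cam
    q=K@(R@np.array(p,float)+t); return q[:2]/q[2]
E
python3 - <<'E'
from h import *
s=r.get_state()
for k in s: print(k,np.round(s[k],4))
print(r.grasp_offset)
for n in("scene","top"):
    c=grab(n); cv2.imwrite(f'pics/{n}0.png',c[0]); print(n,-c[2].T@c[3], c[1][0,0])
E
```

```text
clock 0.0
joints [ 1.0961  0.3842  0.0164  1.3712 -0.0063  1.3882 -0.0465]
joint_vel [ 0.0013 -0.0001 -0.0007  0.0009 -0.001  -0.0007 -0.0006]
joint_torque [ 0.00000e+00 -6.27603e+01  8.44700e-01 -3.71820e+01  1.66000e-02
  1.42000e-02 -0.00000e+00]
position [ 0.25   -0.5723  0.2303]
tcp_rot [ 8.368e-01 -5.476e-01 -8.000e-04 -5.000e-04]
wrist_force [-0.4687 -0.2136  0.0643]
wrist_torque [ 0.0164  0.0075 -0.0016]
finger_gap 0.0853
0.0187
scene [1.25451533 0.0485518  0.83920803] 367.14329099744987
top [0.44637867 0.04953441 1.30687253] 501.3202739670228
```

View pics/scene0.png

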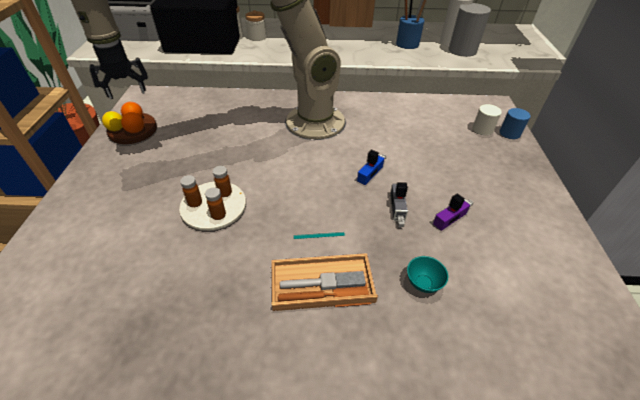

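View pics/top0.png

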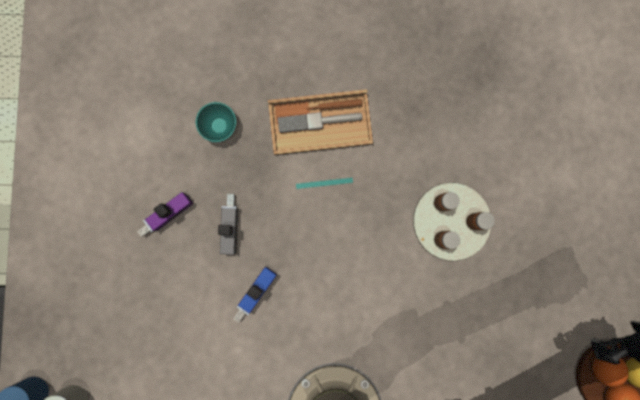

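Three ruler-shaped things appear in the top view: grey at (228,228), blue at (257,292) and purple at (167,213). Only the grey one fits, since it has a grey case, white front and black knob. The tray is at (321,122) and the teal strip at (324,183). I'll enlarge to confirm and measure.

```bash
python3 - <<'E'
from h import *
t=grab("top"); s=grab("scene")
a=cv2.resize(t[0][185:265,190:270],None,fx=5,fy=5,interpolation=cv2.INTER_CUBIC)
b=cv2.resize(s[0][170:235,365:445],None,fx=5,fy=5,interpolation=cv2.INTER_CUBIC)
b=cv2.copyMakeBorder(b,0,75,0,0,cv2.BORDER_CONSTANT)
cv2.imwrite('pics/crop1.png',np.hstack([a,b]))
c=cv2.resize(t[0][80:200,255:385],None,fx=5,fy=5,interpolation=cv2.INTER_CUBIC); cv2.imwrite('pics/crop2.png',c)
# strip, both cams
for n,c,roi in(("top",t,(170,200,285,365)),("scene",s,(225,245,280,355))):
    h=cv2.cvtColor(c[0],cv2.COLOR_BGR2HSV); m=cv2.inRange(h,(80,90,50),(100,255,255))
    k=np.zeros_like(m); k[roi[0]:roi[1],roi[2]:roi[3]]=m[roi[0]:roi[1],roi[2]:roi[3]]
    ys,xs=np.nonzero(k); P=np.array([ray(c,x,y,0.0)[:2] for x,y in zip(xs,ys)])
    mu=P.mean(0); w,V=np.linalg.eigh(np.cov((P-mu).T)); print(n,'strip',mu,V[:,1],np.degrees(np.arctan2(-V[0,1],V[1,1])),np.sqrt(12*w))
E
```

```text
top strip [0.58221295 0.03526514] [-0.12921788  0.99161623] 7.424399150829663 [0.00914426 0.14449218]
scene strip [0.58215007 0.03301126] [-0.12305032  0.99240043] 7.0681783004115335 [0.01293202 0.14867369]
```

View pics/crop1.png

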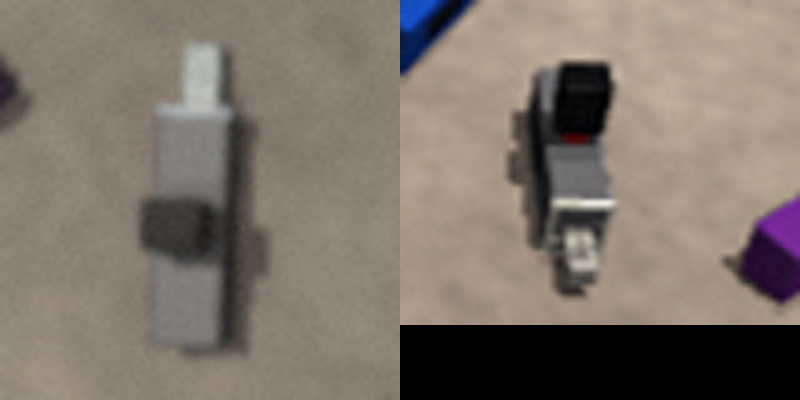

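View pics/crop2.png

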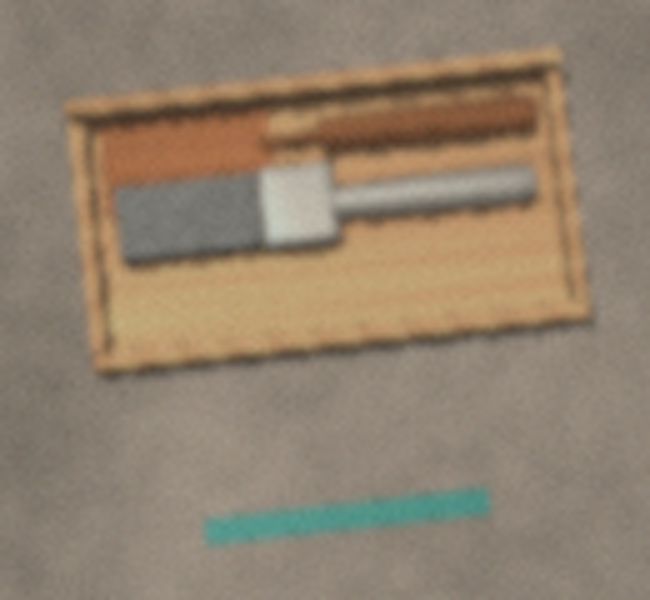

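Confirmed: the grey one at top (228,228) and scene (400,202) has the white front and hook pointing away from the robot, and a red neck under the black knob. Next I'll compute poses from the crop corners.

```bash
python3 - <<'E'
from h import *
t=grab("top"); s=grab("scene")
def cp(u,v,ox,oy): return ox+(u+.5)/5-.5, oy+(v+.5)/5-.5
print('case top corners z=.044')
C=[ray(t,*cp(u,v,190,185),.044)[:2] for u,v in((157,106),(232,108),(220,347),(152,343))]
C=np.array(C);print(C.round(4)); f=(C[0]+C[1])/2; b=(C[2]+C[3])/2; print('f',f,'b',b,'ctr',C.mean(0),'len',np.linalg.norm(f-b),'yaw',np.degrees(np.arctan2(*(f-b)[::-1])))
print('hook tip z~.024',ray(t,*cp(203,44,190,185),.024))
K=[ray(t,*cp(u,v,190,185),.094)[:2] for u,v in((145,197),(191,201),(188,256),(143,250))];print('knob top',np.array(K).round(4),np.mean(K,0))
# scene view: bottom-left etc case front top edge
def cs(u,v): return 365+(u-400+.5)/5-.5,170+(v+.5)/5-.5
for u,v in((551,204),(613,204)): print('scene front top',ray(s,*cs(u,v),.044))
for u,v in((562,66),(608,68)): print('scene knob far top',ray(s,*cs(u,v),.094))
print('tray near outer top')
W=[ray(t,*cp(u,v,255,80),z)[:2] for u,v,z in((100,372,.02),(590,320,.02),(107,350,.02),(577,302,.02),(68,102,.02),(560,50,.02))]
W=np.array(W);print(W.round(4)); y=W[0]-W[1]; print('mid',(W[0]+W[1])/2,'w',np.linalg.norm(y),'yaw',np.degrees(np.arctan2(-y[0],y[1])))
yf=W[4]-W[5]; print('far mid',(W[4]+W[5])/2,np.linalg.norm(yf),np.degrees(np.arctan2(-yf[0],yf[1])))
b=cv2.resize(s[0][225:315,260:390],None,fx=6,fy=6,interpolation=cv2.INTER_CUBIC); cv2.imwrite('pics/tray_s.png',b)
E
```

```text
case top corners z=.044
[[0.5146 0.2945]
 [0.5143 0.2568]
 [0.3946 0.2591]
 [0.396  0.2931]]
f [0.51444288 0.27565936] b [0.39531377 0.27608579] ctr [0.45487832 0.27587258] len 0.11912987266437856 yaw -0.20509241993793245
hook tip z~.024 [0.54791765 0.27593125 0.024     ]
knob top [[0.4679 0.2891]
 [0.4664 0.2669]
 [0.4399 0.2675]
 [0.4424 0.2892]] [0.4541438  0.27820919]
scene front top [0.5136499  0.25662994 0.044     ]
scene front top [0.51196043 0.29325164 0.044     ]
scene knob far top [0.44786876 0.2621481  0.094     ]
scene knob far top [0.44831786 0.28932451 0.094     ]
tray near outer top
[[ 0.6526  0.1652]
 [ 0.6847 -0.0886]
 [ 0.6642  0.1618]
 [ 0.694  -0.0817]
 [ 0.7946  0.1854]
 [ 0.8276 -0.0715]]
mid [0.66865995 0.0383098 ] w 0.25574904241215246 yaw 7.2076620423507585
far mid [0.81109182 0.05695955] 0.25896942691832453 7.3055204567197745
```

View pics/tray_s.png

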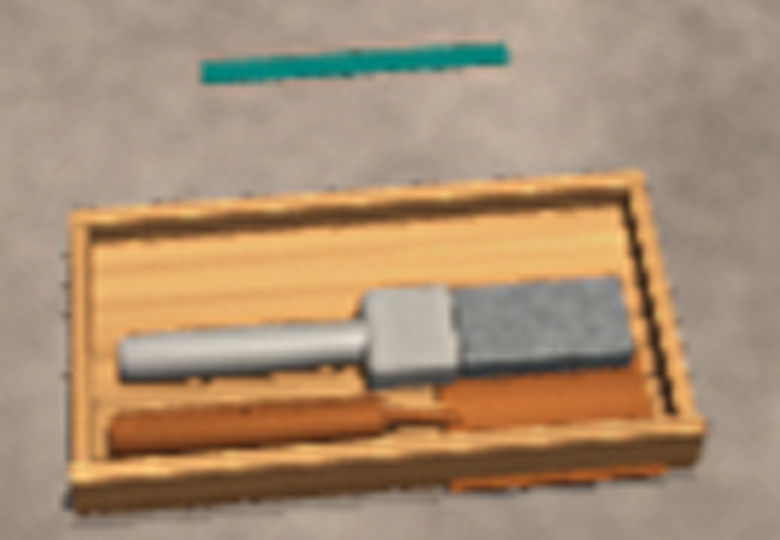

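```bash
python3 -m pendant '[[[0,0,0],0.103,0],[[0,0,0],0.103,0],[[0,0,0],0.103,0],[[0,0,0],0.103,0],[[-0.027,-0.025,0],0,0],[[-0.027,-0.025,0],0,0],[[-0.027,-0.025,0],0,0],[[-0.027,-0.025,0],0,0],[[-0.027,-0.025,0],0,0],[[-0.027,-0.025,0],0,0]]'
```

```text
clock: 1.13
position: [0.4011, -0.4093, 0.2315]
tcp_rot: [-0.707, 0.707, -0.0, 0.0]
wrist_force: [1.0, -0.3, 0.2]
finger_gap: 0.0854
```

```bash
python3 -m pendant '[[[-0.027,-0.025,0],0,0],[[-0.027,-0.025,0],0,0],[[-0.027,-0.025,0],0,0],[[-0.027,-0.025,0],0,0],[[-0.037,0,0],0,0],[[-0.037,0,0],0,0],[[-0.037,0,0],0,0],[[-0.037,0,0],0,0],[[-0.037,0,0],0,0],[[-0.037,0,0],0,0]]'
```

```text
clock: 1.97
position: [0.4999, -0.079, 0.2315]
tcp_rot: [-0.707, 0.707, -0.0, 0.0]
wrist_force: [0.8, -0.3, 0.2]
finger_gap: 0.0851
```

```bash
python3 -m pendant '[[[-0.0355,0.0045,0.008],0,0],[[-0.0355,0.0045,0.008],0,0],[[-0.0355,0.0045,0.008],0,0],[[-0.0355,0.0045,0.008],0,0],[[-0.0355,0.0045,0.008],0,0],[[-0.0355,0.0045,0.008],0,0],[[-0.0355,0.0045,0.008],0,0],[[-0.0355,0.0045,0.008],0,0],[[-0.0355,0.0045,0.008],0,0],[[-0.0355,0.0045,0.008],0,0]]'
python3 - <<'E'
from h import *
t=grab("top"); s=grab("scene")
a=cv2.resize(t[0][180:280,170:290],None,fx=4,fy=4,interpolation=cv2.INTER_CUBIC)
b=cv2.resize(s[0][140:240,340:430],None,fx=4,fy=4,interpolation=cv2.INTER_CUBIC)
cv2.imwrite('pics/over.png',np.hstack([b,a]))
E
```

```text
clock: 2.8
position: [0.455, 0.2758, 0.1512]
tcp_rot: [-0.707, 0.707, -0.0, 0.0]
wrist_force: [0.4, -0.6, -0.2]
finger_gap: 0.0853
```

View pics/over.png

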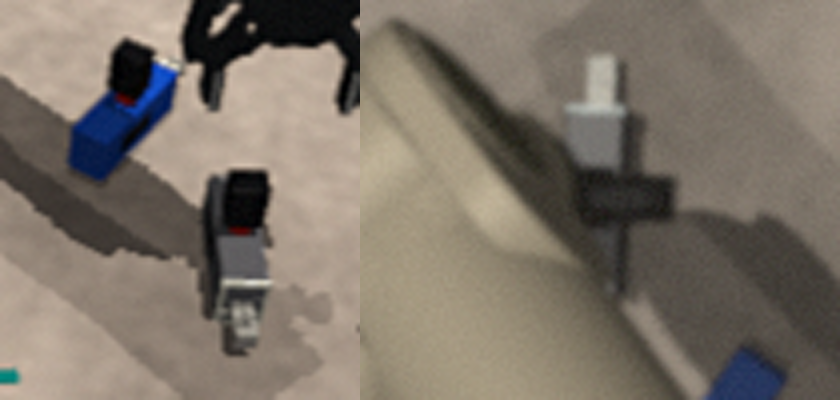

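```bash
python3 -m pendant '[[[0,0,0.0115],0,0],[[0,0,0.0115],0,0],[[0,0,0.0115],0,0],[[0,0,0.0115],0,0],[[0,0,0.0115],0,0],[[0,0,0.0115],0,0],[[0,0,0.0115],0,0],[[0,0,0.0115],0,0],[[0,0,0],0,0],[[0,0,0],0,0]]'
python3 - <<'E'
from h import *
s=grab("scene")
b=cv2.resize(s[0][130:240,340:450],None,fx=5,fy=5,interpolation=cv2.INTER_CUBIC)
cv2.imwrite('pics/down.png',b)
E
```

```text
clock: 3.73
position: [0.4549, 0.274, 0.0586]
tcp_rot: [-0.707, 0.707, 0.0, -0.001]
wrist_force: [-0.2, -0.4, 0.3]
finger_gap: 0.0855
```

View pics/down.png

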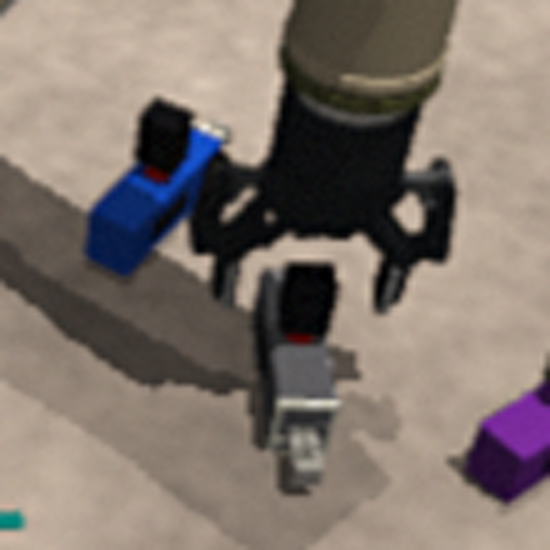

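The knob stands centred between the open fingers, clear of the blue ruler, so I'll close.

```bash
python3 -m pendant '[[[0,0,0],0,0.4],[[0,0,0],0,0.55],[[0,0,0],0,0.65],[[0,0,0],0,0.8],[[0,0,0],0,1],[[0,0,0],0,1],[[0,0,0],0,1],[[0,0,0],0,1],[[0,0,0],0,1],[[0,0,0],0,1]]'
```

```text
clock: 4.62
position: [0.4556, 0.2744, 0.0596]
tcp_rot: [-0.707, 0.707, -0.0, 0.0]
wrist_force: [0.8, 0.6, 3.6]
finger_gap: 0.0291
```

```bash
python3 -m pendant '[[[0,0,-0.002],0,1],[[0,0,-0.004],0,1],[[0,0,-0.006],0,1],[[0,0,-0.006],0,1],[[0,0,-0.006],0,1],[[0,0,-0.006],0,1],[[0,0,-0.006],0,1],[[0,0,-0.004],0,1],[[0,0,0],0,1],[[0,0,0],0,1]]'
python3 - <<'E'
from h import *
s=grab("scene");t=grab("top")
b=cv2.resize(s[0][130:240,340:450],None,fx=4,fy=4,interpolation=cv2.INTER_CUBIC)
a=cv2.resize(t[0][180:290,170:260],None,fx=4,fy=4,interpolation=cv2.INTER_CUBIC)
cv2.imwrite('pics/lift.png',np.hstack([b,a]))
E
```

```text
clock: 5.45
position: [0.4555, 0.2743, 0.0996]
tcp_rot: [-0.707, 0.707, -0.0, 0.0]
wrist_force: [-0.5, -0.1, -4.8]
finger_gap: 0.03
```

View pics/lift.png

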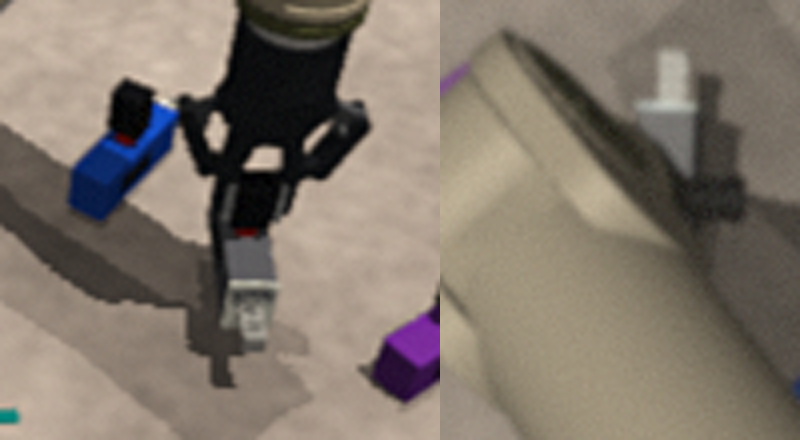

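```bash
python3 - <<'E'
from h import *
s=grab("scene");t=grab("top")
f=lambda u,v:(170+(u-440+.5)/4-.5,180+(v+.5)/4-.5)
for u,v in((639,105),(697,105)): print(ray(t,*f(u,v),.084))
print('tip',ray(t,*f(674,50),.064))
g=lambda u,v:(340+(u+.5)/4-.5,130+(v+.5)/4-.5)
for u,v in((222,283),(275,283)): print('s',ray(s,*g(u,v),.084))
b=cv2.resize(s[0][150:230,380:420],None,fx=8,fy=8,interpolation=cv2.INTER_CUBIC)
a=cv2.resize(t[0][180:250,205:255],None,fx=8,fy=8,interpolation=cv2.INTER_CUBIC)
a=cv2.copyMakeBorder(a,0,max(0,b.shape[0]-a.shape[0]),0,0,cv2.BORDER_CONSTANT)[:b.shape[0]]
a=a[:600];b=b[:600];cv2.imwrite('pics/lift2.png',np.hstack([b,a]))
E
```

```text
[0.51219835 0.29070194 0.084     ]
[0.51282406 0.25543279 0.084     ]
tip [0.54783432 0.27411438 0.064     ]
s [0.51152827 0.25133008 0.084     ]
s [0.50975184 0.28947546 0.084     ]
```

View pics/lift2.png

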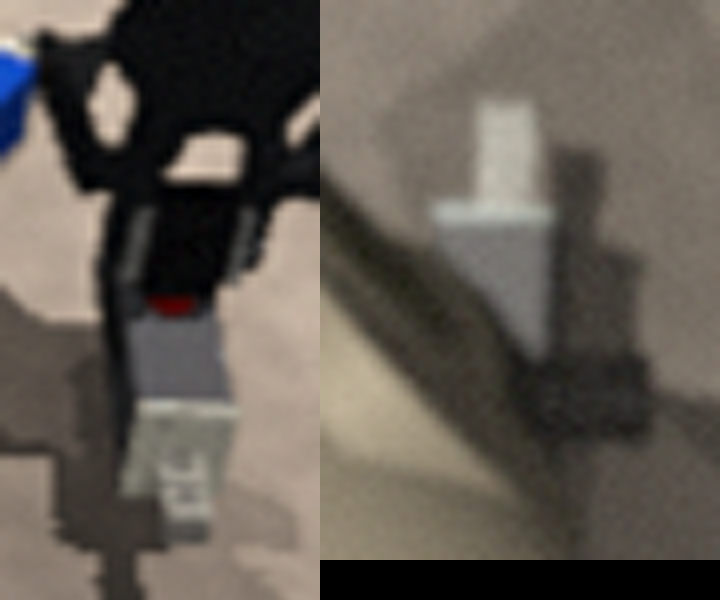

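```bash
python3 -m pendant '[[[0,0,0],-0.0625,1],[[0,0,0],-0.0625,1],[[0.0325,-0.0144,0],0,1],[[0.0325,-0.0144,0],0,1],[[0.0325,-0.0144,0],0,1],[[0.0325,-0.0144,0],0,1],[[0.0325,-0.0144,0],0,1],[[0.0325,-0.0144,0],0,1],[[0.0325,-0.0144,0],0,1],[[0.0325,-0.0144,0],0,1]]'
python3 - <<'E'
from h import *
s=grab("scene");t=grab("top")
g=lambda u,v:(260+(u+.5)/6-.5,225+(v+.5)/6-.5)
A=ray(s,*g(70,213),.02);B=ray(s,*g(644,172),.02);print('tray outer near, scene',A,B,(A+B)/2)
A=ray(s,*g(92,236),.02)
b=cv2.resize(s[0][190:320,260:400],None,fx=4,fy=4,interpolation=cv2.INTER_CUBIC)
a=cv2.resize(t[0][80:210,260:320],None,fx=4,fy=4,interpolation=cv2.INTER_CUBIC)
cv2.imwrite('pics/over2.png',np.hstack([b,a]))
E
```

```text
clock: 6.48
position: [0.6025, 0.0289, 0.099]
tcp_rot: [0.75, -0.662, -0.0, 0.0]
wrist_force: [1.3, 0.5, -4.2]
finger_gap: 0.0294
tray outer near, scene [ 0.68885452 -0.08894975  0.02      ] [0.65488212 0.16932631 0.02      ] [0.67186832 0.04018828 0.02      ]
```

View pics/over2.png

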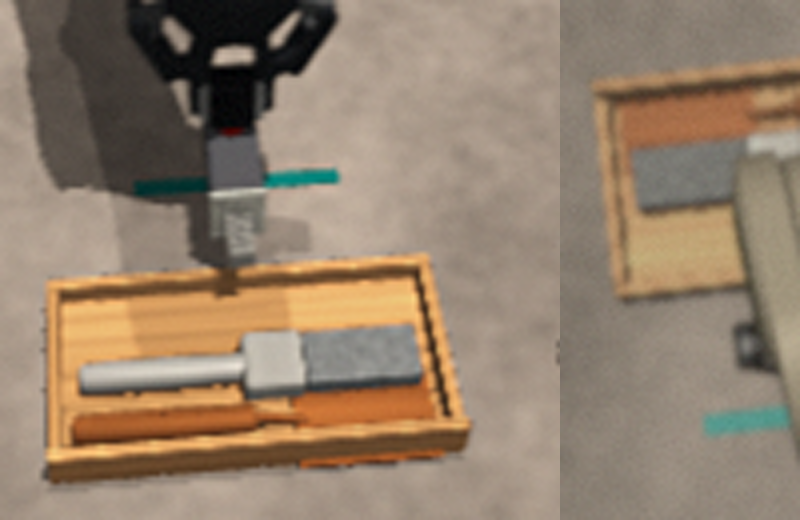

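```bash
python3 -m pendant '[[[0,0,0.005],0,1],[[0,0,0.005],0,1],[[0,0,0.005],0,1],[[0,0,0.005],0,1],[[0,0,0.005],0,1],[[0,0,0.005],0,1],[[0,0,0.004],0,1],[[0,0,0.002],0,1],[[0,0,0],0,1],[[0,0,0],0,1]]'
python3 - <<'E'
from h import *
s=grab("scene");t=grab("top");print(np.round(r.get_state()['wrist_force'],2),r.get_state()['position'])
b=cv2.resize(s[0][200:280,280:370],None,fx=8,fy=8,interpolation=cv2.INTER_CUBIC)[:600]
cv2.imwrite('pics/low.png',b)
E
```

```text
clock: 7.42
position: [0.602, 0.0307, 0.0633]
tcp_rot: [0.75, -0.662, -0.0, -0.0]
wrist_force: [-0.7, -0.6, -5.1]
finger_gap: 0.0292
[-0.25  0.27 -4.56] [0.60229068 0.03063106 0.0636932 ]
```

View pics/low.png

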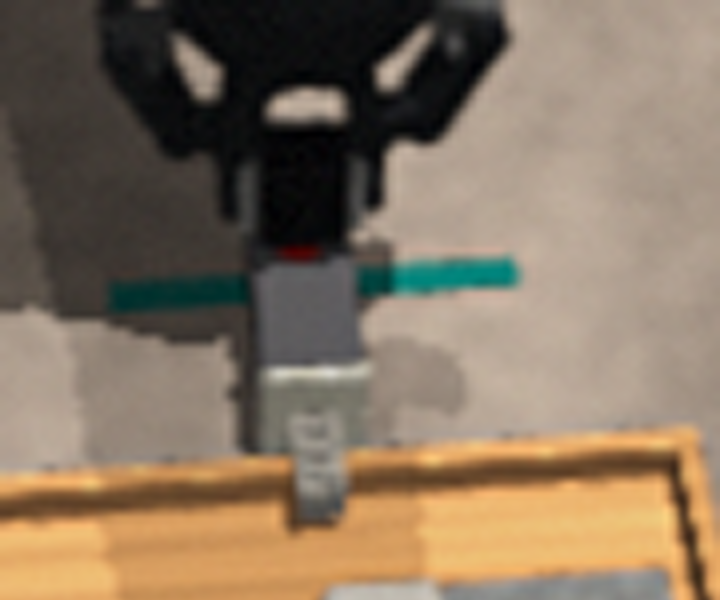

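The hook is over and inside the near wall, at (318,500) in the crop, and the red neck still shows. I'll ease down now.

```bash
python3 -m pendant '[[[0,0,0.0005],0,1],[[0,0,0.0005],0,1],[[0,0,0.0005],0,1],[[0,0,0.0005],0,1],[[0,0,0],0,1],[[0,0,0],0,1],[[0,0,0],0,1],[[0,0,0],0,1],[[0,0,0],0,1],[[0,0,0],0,1]]'; python3 -c "
from h import *
print(r.get_state()['wrist_force'])"
```

```text
clock: 8.35
position: [0.602, 0.0306, 0.0613]
tcp_rot: [0.75, -0.662, -0.0, -0.0]
wrist_force: [0.5, 0.8, -5.0]
finger_gap: 0.0293
[ 0.46762677  0.82815167 -5.00145179]
```

```bash
python3 -m pendant '[[[0,0,0.0005],0,1],[[0,0,0.0005],0,1],[[0,0,0],0,1],[[0,0,0],0,1],[[0,0,0],0,1],[[0,0,0],0,1],[[0,0,0],0,1],[[0,0,0],0,1],[[0,0,0],0,1],[[0,0,0],0,1]]'
```

```text
clock: 9.18
position: [0.6021, 0.0307, 0.0604]
tcp_rot: [0.75, -0.662, 0.0, -0.0]
wrist_force: [0.8, 0.2, -4.6]
finger_gap: 0.0292
```

```bash
python3 -m pendant '[[[0,0,0.0005],0,1],[[0,0,0.0005],0,1],[[0,0,0],0,1],[[0,0,0],0,1],[[0,0,0],0,1],[[0,0,0],0,1],[[0,0,0],0,1],[[0,0,0],0,1],[[0,0,0],0,1],[[0,0,0],0,1]]'
```

```text
clock: 10.02
position: [0.6024, 0.0308, 0.0596]
tcp_rot: [0.75, -0.662, 0.0, -0.0]
wrist_force: [1.0, -0.4, 2.5]
finger_gap: 0.0291
```

```bash
python3 -m pendant '[[[0,0.0015,0],0,1],[[0,0.0015,0],0,1],[[0,0.0015,0],0,1],[[0,0.0015,0],0,1],[[0,0.0015,0],0,1],[[0,0.0015,0],0,1],[[0,0.0015,0],0,1],[[0,0.0015,0],0,1],[[0,0.0015,0],0,1],[[0,0.0015,0],0,1]]'
```

```text
clock: 10.85
position: [0.588, 0.0288, 0.0596]
tcp_rot: [0.75, -0.662, 0.001, -0.001]
wrist_force: [8.6, 1.3, -0.1]
finger_gap: 0.0295
```

```bash
python3 -m pendant '[[[0,0.002,0],0,1],[[0,0.002,0],0,1],[[0,0.002,0],0,1],[[0,0.002,0],0,1],[[0,0.002,0],0,1],[[0,0.002,0],0,1],[[0,0.002,0],0,1],[[0,0,0],0,1],[[0,0,0],0,1],[[0,0,0],0,1]]'
python3 - <<'E'
from h import *
s=grab("scene")
b=cv2.resize(s[0][200:280,280:370],None,fx=8,fy=8,interpolation=cv2.INTER_CUBIC)[:600]
cv2.imwrite('pics/draw1.png',b)
E
```

```text
clock: 11.68
position: [0.5739, 0.0271, 0.0595]
tcp_rot: [0.75, -0.662, 0.001, -0.001]
wrist_force: [7.3, 1.1, 0.8]
finger_gap: 0.0298
```

View pics/draw1.png

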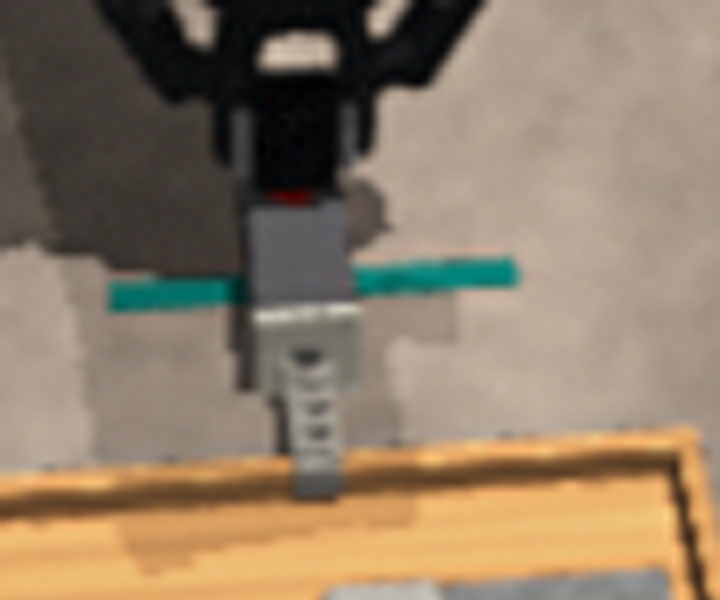

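The hook is caught at the wall, at crop (318,490). The blade is drawing out and the force reads about 7 N. I'll continue straight back.

```bash
python3 -m pendant '[[[0,0.002,0],0,1],[[0,0.0025,0],0,1],[[0,0.0025,0],0,1],[[0,0.0025,0],0,1],[[0,0.0025,0],0,1],[[0,0.0025,0],0,1],[[0,0.0025,0],0,1],[[0,0.0025,0],0,1],[[0,0.0025,0],0,1],[[0,0.0025,0],0,1]]'
```

```text
clock: 12.57
position: [0.5499, 0.0241, 0.0596]
tcp_rot: [0.75, -0.662, 0.001, -0.001]
wrist_force: [9.1, 0.8, -1.0]
finger_gap: 0.0296
```

```bash
python3 -m pendant '[[[0,0.0025,0],0,1],[[0,0.0025,0],0,1],[[0,0.0025,0],0,1],[[0,0.0025,0],0,1],[[0,0.0025,0],0,1],[[0,0.0025,0],0,1],[[0,0.002,0],0,1],[[0,0,0],0,1],[[0,0,0],0,1],[[0,0,0],0,1]]'
python3 - <<'E'
from h import *
s=grab("scene");t=grab("top");print(r.get_state()['position'],r.get_state()['wrist_force'])
b=cv2.resize(s[0][195:270,280:370],None,fx=8,fy=8,interpolation=cv2.INTER_CUBIC)[:600]
cv2.imwrite('pics/draw2.png',b)
a=cv2.resize(t[0][130:220,270:370],None,fx=6,fy=6,interpolation=cv2.INTER_CUBIC)[:600]
cv2.imwrite('pics/draw2t.png',a)
E
```

```text
clock: 13.4
position: [0.5327, 0.022, 0.0595]
tcp_rot: [0.75, -0.662, 0.0, -0.001]
wrist_force: [6.9, 1.1, 0.3]
finger_gap: 0.0291
[0.53276292 0.02197308 0.05953638] [7.389022   1.94045245 1.03211569]
```

View pics/draw2.png

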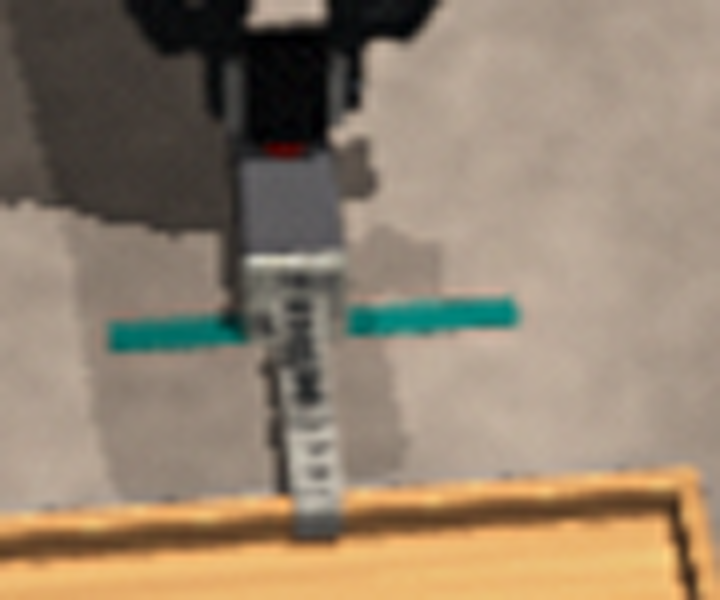

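View pics/draw2t.png

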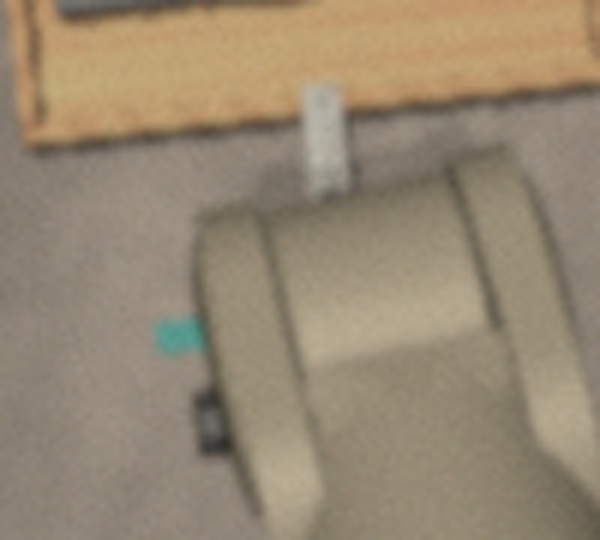

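```bash
python3 - <<'E'
from h import *
s=grab("scene")
g=lambda u,v:(280+(u+.5)/8-.5,195+(v+.5)/8-.5)
n=np.array([.992,.125]); S=np.array([.5822,.034])
for u,v in((243,262),(343,261)):
  for z in(.044,):
    p=ray(s,*g(u,v),z); print(p,'nose-strip',(p[:2]-S)@n)
tcp=np.array(r.get_state()['position'])[:2]; print('pred',(tcp-S)@n+.0565)
# edge profile along front face columns
h=cv2.cvtColor(s[0],cv2.COLOR_BGR2HSV)
for off in(-.004,0,.004,.008):
  q=np.r_[S+n*off-.0*n,0]; c=tcp+n*.0
  lat=np.array([-.125,.992]); m=tcp+n*((S-tcp)@n+off)
  print(off,[ (proj(s,[*(m+lat*w),0])+.5-[280,195])*8 for w in(-.018,.018)])
E
```

```text
[0.58981144 0.01008985 0.044     ] nose-strip 0.004561783964431759
[0.58775287 0.04528109 0.044     ] nose-strip 0.006918582973891572
pred 0.0059496227526738485
-0.004 [array([245.00308619, 321.85372993]), array([343.09133939, 315.68904138])]
0 [array([245.81768577, 330.41493148]), array([344.15533025, 324.21547963])]
0.004 [array([246.63647764, 339.02019273]), array([345.22478471, 332.78570117])]
0.008 [array([247.45949424, 347.66985471]), array([346.29974496, 341.40004413])]
```

```bash
python3 -m pendant '[[[0,0.0015,0],0,1],[[0,0.0015,0],0,1],[[0,0.0015,0],0,1],[[0,0.0015,0],0,1],[[0,0,0],0,1],[[0,0,0],0,1],[[0,0,0],0,1],[[0,0,0],0,1],[[0,0,0],0,1],[[0,0,0],0,1]]'
python3 - <<'E'
from h import *
s=grab("scene");t=grab("top")
tcp=np.array(r.get_state()['position'])
n=np.array([.992,.125]); S=np.array([.5822,.034]); print('pred',(tcp[:2]-S)@n+.0565,tcp,r.get_state()['wrist_force'])
b=cv2.resize(s[0][200:260,290:350],None,fx=10,fy=10,interpolation=cv2.INTER_CUBIC)
cv2.imwrite('pics/draw3.png',b)
g=lambda u,v:(270+(u+.5)/6-.5,130+(v+.5)/6-.5)
for e in(((303,100),(312,195)),((345,90),(350,190))):
  a,c=[ray(t,*g(*p),.024) for p in e]; d=a-c; print('blade yaw',np.degrees(np.arctan2(d[1],d[0])))
E
```

```text
clock: 14.38
position: [0.527, 0.0212, 0.0595]
tcp_rot: [0.75, -0.662, 0.001, -0.001]
wrist_force: [7.4, 1.2, 0.6]
finger_gap: 0.0295
pred 8.979737611116562e-05 [0.52694313 0.02123692 0.05950966] [ 8.26149777  2.06120788 -0.34720864]
blade yaw 6.364178986786308
blade yaw 3.7781035226836113
```

View pics/draw3.png

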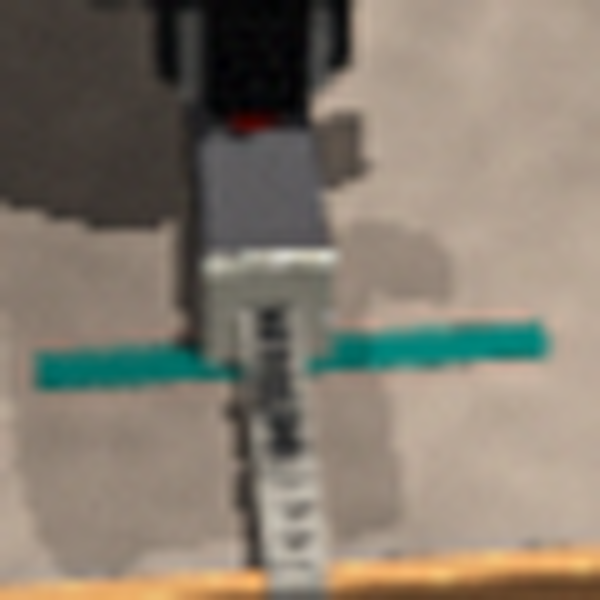

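The front face stands over the middle of the strip, with its bottom edge at crop (205,362)–(330,352). I'll start pressing the knob.

```bash
python3 -m pendant '[[[0,0,0.0005],0,1],[[0,0,0.0005],0,1],[[0,0,0.0005],0,1],[[0,0,0.0005],0,1],[[0,0,0.0005],0,1],[[0,0,0.0005],0,1],[[0,0,0],0,1],[[0,0,0],0,1],[[0,0,0],0,1],[[0,0,0],0,1]]'
```

```text
clock: 15.32
position: [0.527, 0.0213, 0.0568]
tcp_rot: [0.75, -0.662, 0.001, -0.001]
wrist_force: [6.5, 0.9, 1.5]
finger_gap: 0.029
```

```bash
python3 -m pendant '[[[0,0,0.0005],0,1],[[0,0,0.0005],0,1],[[0,0,0],0,1],[[0,0,0],0,1],[[0,0,0],0,1],[[0,0,0],0,1],[[0,0,0],0,1],[[0,0,0],0,1],[[0,0,0],0,1],[[0,0,0],0,1]]'
```

```text
clock: 16.15
position: [0.527, 0.0213, 0.0558]
tcp_rot: [0.75, -0.662, 0.001, -0.001]
wrist_force: [6.5, 1.2, 2.8]
finger_gap: 0.0293
```

```bash
python3 -m pendant '[[[0,0,0.0005],0,1],[[0,0,0.0005],0,1],[[0,0,0],0,1],[[0,0,0],0,1],[[0,0,0],0,1],[[0,0,0],0,1],[[0,0,0],0,1],[[0,0,0],0,1],[[0,0,0],0,1],[[0,0,0],0,1]]'
```

```text
clock: 16.98
position: [0.527, 0.0214, 0.0554]
tcp_rot: [0.75, -0.662, 0.001, -0.001]
wrist_force: [2.3, 1.3, 8.8]
finger_gap: 0.0292
```

It stopped at about 3.5 mm on a tooth. I'll ease up 2 mm, shift 1 mm back and press again.

```bash
python3 -m pendant '[[[0,0,-0.0013],0,1],[[0,0,-0.0013],0,1],[[0,0.001,0],0,1],[[0,0,0],0,1],[[0,0,0],0,1],[[0,0,0.001],0,1],[[0,0,0.001],0,1],[[0,0,0.0006],0,1],[[0,0,0],0,1],[[0,0,0],0,1]]'
```

```text
clock: 17.82
position: [0.5258, 0.0212, 0.0554]
tcp_rot: [0.75, -0.662, 0.001, -0.001]
wrist_force: [2.8, 1.3, 10.1]
finger_gap: 0.0292
```

Still on a tooth. I'll go back another 1 mm.

```bash
python3 -m pendant '[[[0,0,-0.0013],0,1],[[0,0,-0.0013],0,1],[[0,0.001,0],0,1],[[0,0,0],0,1],[[0,0,0],0,1],[[0,0,0.001],0,1],[[0,0,0.001],0,1],[[0,0,0.0006],0,1],[[0,0,0],0,1],[[0,0,0],0,1]]'
```

```text
clock: 18.65
position: [0.5248, 0.0211, 0.0553]
tcp_rot: [0.75, -0.662, 0.001, -0.001]
wrist_force: [2.5, 0.4, 8.5]
finger_gap: 0.0294
```

```bash
python3 -m pendant '[[[0,0,-0.0013],0,1],[[0,0,-0.0013],0,1],[[0,0.001,0],0,1],[[0,0,0],0,1],[[0,0,0],0,1],[[0,0,0.001],0,1],[[0,0,0.001],0,1],[[0,0,0.0006],0,1],[[0,0,0],0,1],[[0,0,0],0,1]]'
```

```text
clock: 19.48
position: [0.5237, 0.0209, 0.0546]
tcp_rot: [0.75, -0.662, 0.0, -0.001]
wrist_force: [5.0, 0.9, 2.5]
finger_gap: 0.0293
```

It dropped into a gap at about 3 mm back: the force fell and z is lower. I'll press on.

```bash
python3 -m pendant '[[[0,0,0.0005],0,1],[[0,0,0.0005],0,1],[[0,0,0],0,1],[[0,0,0],0,1],[[0,0,0],0,1],[[0,0,0],0,1],[[0,0,0],0,1],[[0,0,0],0,1],[[0,0,0],0,1],[[0,0,0],0,1]]'
```

```text
clock: 20.32
position: [0.5238, 0.0209, 0.0539]
tcp_rot: [0.75, -0.662, 0.001, -0.001]
wrist_force: [4.7, 0.7, 5.3]
finger_gap: 0.0293
```

```bash
python3 -m pendant '[[[0,0,0.0005],0,1],[[0,0,0.0003],0,1],[[0,0,0],0,1],[[0,0,0],0,1],[[0,0,0],0,1],[[0,0,0],0,1],[[0,0,0],0,1],[[0,0,0],0,1],[[0,0,0],0,1],[[0,0,0],0,1]]'
```

```text
clock: 21.15
position: [0.5239, 0.021, 0.0538]
tcp_rot: [0.75, -0.662, 0.001, -0.001]
wrist_force: [2.5, 1.7, 10.7]
finger_gap: 0.0293
```

```bash
python3 -m pendant '[[[0,0,0.0004],0,1],[[0,0,0.0003],0,1],[[0,0,0],0,1],[[0,0,0],0,1],[[0,0,0],0,1],[[0,0,0],0,1],[[0,0,0],0,1],[[0,0,0],0,1],[[0,0,0],0,1],[[0,0,0],0,1]]'
python3 - <<'E'
from h import *
s=grab("scene");print(r.get_state()['position'],r.get_state()['wrist_force'])
b=cv2.resize(s[0][200:260,290:350],None,fx=10,fy=10,interpolation=cv2.INTER_CUBIC)
cv2.imwrite('pics/lock.png',b)
E
```

```text
clock: 21.98
position: [0.524, 0.021, 0.0537]
tcp_rot: [0.75, -0.661, 0.001, -0.001]
wrist_force: [-1.2, 0.3, 19.3]
finger_gap: 0.0293
[0.52396908 0.02099762 0.05372597] [-1.6118213   0.15579011 18.23558805]
```

View pics/lock.png

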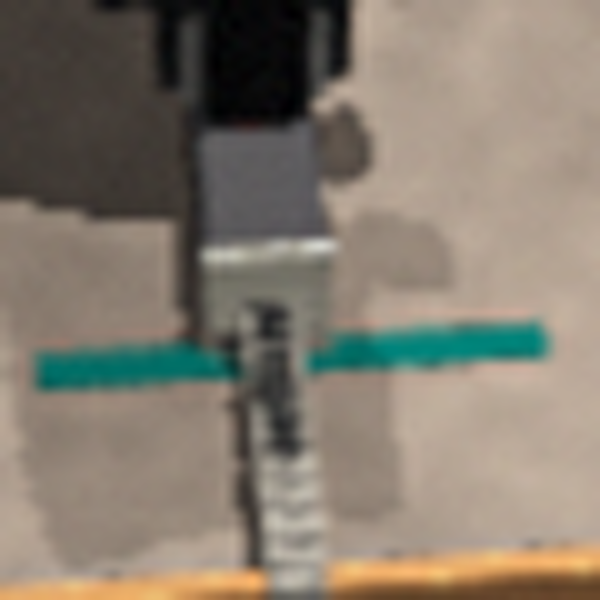

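```bash
python3 - <<'E'
from h import *
s=grab("scene")
g=lambda u,v:(290+(u+.5)/10-.5,200+(v+.5)/10-.5)
n=np.array([.992,.125]); S=np.array([.5822,.034])
for u,v in((205,256),(338,245)):
    p=ray(s,*g(u,v),.044); print(p,'nose-strip',(p[:2]-S)@n)
tcp=np.array(r.get_state()['position'])[:2]; print('pred',(tcp-S)@n+.0565)
# white front top edge: rows profile at a few columns (scene px)
for x in(311,313,321,322): print(x,s[0][220:236,x].mean(1).astype(int))
E
```

```text
[0.58183213 0.0099981  0.044     ] nose-strip -0.0033651630431602558
[0.57602725 0.04754798 0.044     ] nose-strip -0.004429867747061656
pred -0.0028979311123609186
311 [ 90  90  86  87 113 180 140 108 106 111 109 110 111  89  77  88]
313 [ 91  91  89  91 129 188 136 104 112 114 115 108 106  71  44  57]
321 [ 92  90  88 103 202 150 104 108 112 115 111 117 109 109 101  85]
322 [121 104  91 105 202 144 103 111 113 113 116 118 112 106  99  80]
```

Locked: the red neck is gone and the stop is firm at about 19 N. The estimates put the nose 3–4 mm short of the strip centre. I'll unload the press and nudge 2.5 mm forward, since the hook may stand up to 9 mm off the wall.

```bash
python3 -m pendant '[[[0,0,-0.0006],0,1],[[0,0,-0.0006],0,1],[[0,-0.0005,0],0,1],[[0,-0.0005,0],0,1],[[0,-0.0005,0],0,1],[[0,-0.0005,0],0,1],[[0,-0.0005,0],0,1],[[0,0,0],0,1],[[0,0,0],0,1],[[0,0,0],0,1]]'
```

```text
clock: 22.92
position: [0.5242, 0.0211, 0.0537]
tcp_rot: [0.75, -0.662, -0.001, 0.001]
wrist_force: [-5.5, 0.1, 16.5]
finger_gap: 0.0292
```

```bash
python3 -m pendant '[[[0,0,-0.0005],0,1],[[0,0,-0.0005],0,1],[[0,0,0],0,1],[[0,0,0],0,1],[[0,0,0],0,1],[[0,0,0],0,1],[[0,0,0],0,1],[[0,0,0],0,1],[[0,0,0],0,1],[[0,0,0],0,1]]'
```

```text
clock: 23.75
position: [0.5241, 0.021, 0.0539]
tcp_rot: [0.75, -0.662, -0.001, 0.001]
wrist_force: [-3.0, 0.6, 9.9]
finger_gap: 0.0294
```

```bash
python3 -m pendant '[[[0,0,-0.0004],0,1],[[0,0,-0.0003],0,1],[[0,-0.0005,0],0,1],[[0,-0.0005,0],0,1],[[0,-0.0005,0],0,1],[[0,0,0],0,1],[[0,0,0],0,1],[[0,0,0],0,1],[[0,0,0],0,1],[[0,0,0],0,1]]'
```

```text
clock: 24.58
position: [0.5253, 0.021, 0.054]
tcp_rot: [0.75, -0.662, -0.001, 0.001]
wrist_force: [-5.5, 0.9, 4.7]
finger_gap: 0.0293
```

```bash
python3 -m pendant '[[[0,0.0005,0],0,1],[[0,0.0003,0],0,1],[[0,0,0],0,1],[[0,0,0],0,0.4],[[0,0,0],0,0.2],[[0,0,0],0,0],[[0,0,0],0,0],[[0,0,0],0,0],[[0,0,0],0,0],[[0,0,0],0,0]]'
python3 - <<'E'
from h import *
s=grab("scene");print(r.get_state()['position'],r.get_state()['wrist_force'])
b=cv2.resize(s[0][190:250,290:350],None,fx=10,fy=10,interpolation=cv2.INTER_CUBIC)
cv2.imwrite('pics/rel.png',b)
E
```

```text
clock: 25.42
position: [0.5264, 0.0211, 0.0548]
tcp_rot: [0.75, -0.662, 0.0, -0.0]
wrist_force: [-0.7, -0.5, -0.3]
finger_gap: 0.0857
[0.52634729 0.02113382 0.05475944] [-0.14017418  0.11449125 -0.22063824]
```

View pics/rel.png

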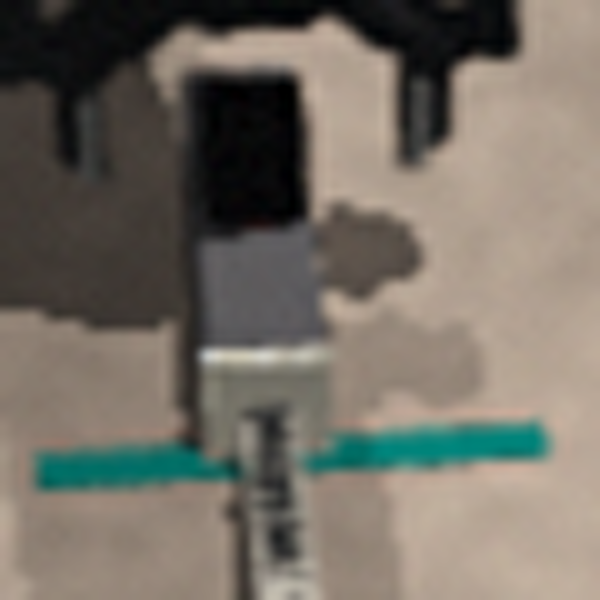

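Released, with the fingers clear on both sides and the knob down. I'll rise straight up, then swing aside to check.

```bash
python3 -m pendant '[[[0,0,-0.005],0,0],[[0,0,-0.01],0,0],[[0,0,-0.015],0,0],[[0,0,-0.02],0,0],[[0,0,-0.02],0,0],[[0,0,-0.02],0,0],[[0,0,-0.02],0,0],[[0,0,-0.02],0,0],[[0,0,-0.01],0,0],[[0,0,0],0,0]]'
```

```text
clock: 26.3
position: [0.5278, 0.0214, 0.198]
tcp_rot: [0.75, -0.662, 0.002, -0.002]
wrist_force: [0.6, 0.4, -0.0]
finger_gap: 0.0853
```

```bash
python3 -m pendant '[[[-0.03,0,0],0,0],[[-0.03,0,0],0,0],[[-0.03,0,0],0,0],[[-0.03,0,0],0,0],[[-0.03,0,0],0,0],[[-0.03,0,0],0,0],[[-0.03,0,0],0,0],[[-0.03,0,0],0,0],[[0,0,0],0,0],[[0,0,0],0,0]]'
python3 - <<'E'
from h import *
s=grab("scene");t=grab("top")
b=cv2.resize(s[0][185:265,290:350],None,fx=7,fy=7,interpolation=cv2.INTER_CUBIC)
a=cv2.resize(t[0][130:230,290:340],None,fx=6,fy=6,interpolation=cv2.INTER_CUBIC)
a=a[:560];a=cv2.copyMakeBorder(a,0,560-a.shape[0],0,0,cv2.BORDER_CONSTANT)
cv2.imwrite('pics/fin.png',np.hstack([b,a]))
E
```

```text
clock: 27.13
position: [0.4949, 0.2613, 0.1936]
tcp_rot: [0.751, -0.66, -0.001, 0.001]
wrist_force: [-0.3, -0.8, 1.0]
finger_gap: 0.0854
```

View pics/fin.png

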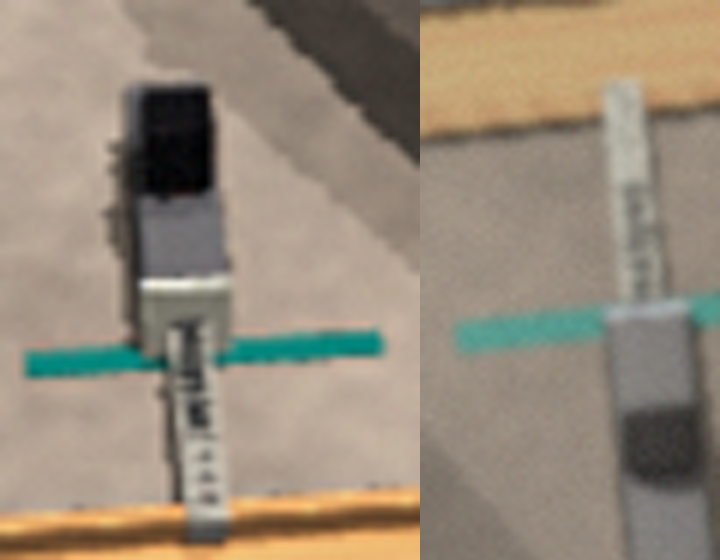

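```bash
python3 - <<'E'
from h import *
s=grab("scene");t=grab("top")
n=np.array([.992,.125]); S=np.array([.5822,.034])
gs=lambda u,v:(290+(u+.5)/7-.5,185+(v+.5)/7-.5)
gt=lambda u,v:(290+(u-420+.5)/6-.5,130+(v+.5)/6-.5)
for c,g,L in((s,gs,((142,286),(228,280))),(t,gt,((606,311),(690,304)))):
  P=[ray(c,*g(*p),.044)[:2] for p in L]; print('front',P,[(p-S)@n for p in P])
a,b=ray(t,*gt(624,85),.024),ray(t,*gt(642,295),.024); d=a-b; print('tip',a,'blade yaw',np.degrees(np.arctan2(d[1],d[0])))
for T in((.6687,.0383),(.6719,.0402)): print('tip tray x (hook rear = -3mm)',(a[:2]-T)@n,'y',(a[:2]-T)@np.array([-.125,.992]))
a=ray(s,*gs(206,538),.02);print('s tip?',(a[:2]-np.array([.6719,.0402]))@n)
cv2.imwrite('pics/finz.png',np.hstack([cv2.resize(s[0][190:240,300:330],None,fx=12,fy=12,interpolation=cv2.INTER_CUBIC),cv2.resize(s[0][235:285,300:330],None,fx=12,fy=12,interpolation=cv2.INTER_CUBIC)]))
cv2.imwrite('pics/finall.png',s[0])
E
```

```text
front [array([0.58288774, 0.00950551]), array([0.57812493, 0.04417498])] [np.float64(-0.002379572441569915), np.float64(-0.002770595313526642)]
front [array([0.58088567, 0.0449705 ]), array([0.58450497, 0.00955754])] [np.float64(6.74959233311226e-05), np.float64(-0.000768781115480309)]
tip [0.68114299 0.03885444 0.024     ] blade yaw 5.823826995262014
tip tray x (hook rear = -3mm) 0.012412751181614626 y -0.0010053697430936848
tip tray x (hook rear = -3mm) 0.009000851181614537 y -0.0024901697430936725
s tip? 0.015391920202778263
```

View pics/finz.png

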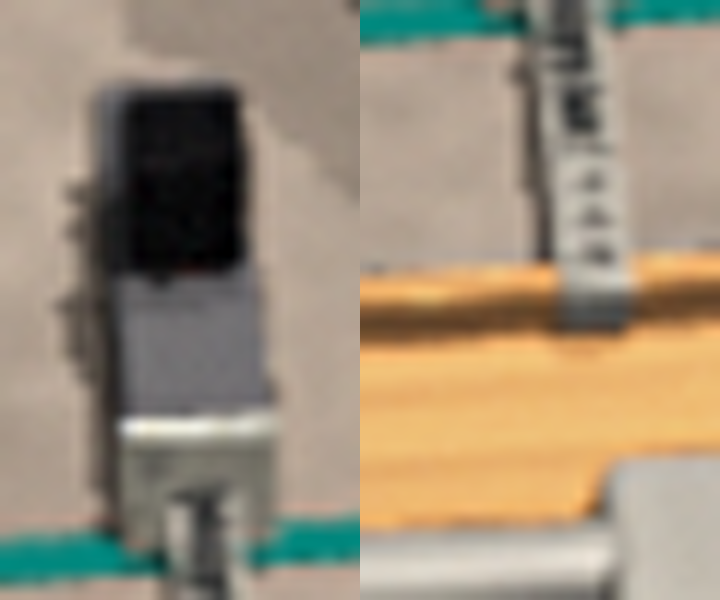

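View pics/finall.png

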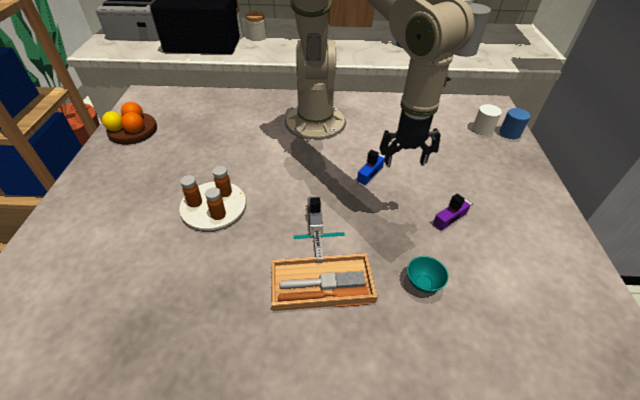

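Both views put the nose 0 to -3 mm from the strip centre line, and the hook is behind the wall. The pads swing up as they open and might have lifted the knob a little. To be sure it is fully down, I'll go back and press its top lightly with shut fingers; contact should come at z≈0.088.

```bash
python3 -m pendant '[[[0.03,0,0],0,1],[[0.03,0,0],0,1],[[0.03,0,0],0,1],[[0.03,0,0],0,1],[[0.03,0,0],0,1],[[0.03,0,0],0,1],[[0.03,0,0],0,1],[[0.03,0.002,0],0,1],[[0,0,0],0,1],[[0,0,0],0,1]]'
```

```text
clock: 28.17
position: [0.5243, 0.017, 0.1946]
tcp_rot: [0.748, -0.664, 0.0, 0.0]
wrist_force: [0.4, 0.3, 0.1]
finger_gap: 0.0002
```

```bash
python3 -m pendant '[[[0,0,0.015],0,1],[[0,0,0.015],0,1],[[0,0,0.015],0,1],[[0,0,0.015],0,1],[[0,0,0.015],0,1],[[0,0,0.01],0,1],[[0,0,0.01],0,1],[[0,0,0.003],0,1],[[0,0,0],0,1],[[0,0,0],0,1]]'
python3 - <<'E'
from h import *
s=grab("scene")
cv2.imwrite('pics/pr.png',cv2.resize(s[0][160:250,280:360],None,fx=6,fy=6,interpolation=cv2.INTER_CUBIC))
E
```

```text
clock: 29.0
position: [0.5246, 0.0211, 0.0972]
tcp_rot: [0.75, -0.662, 0.0, -0.0]
wrist_force: [0.0, -1.0, 0.3]
finger_gap: 0.0002
```

View pics/pr.png

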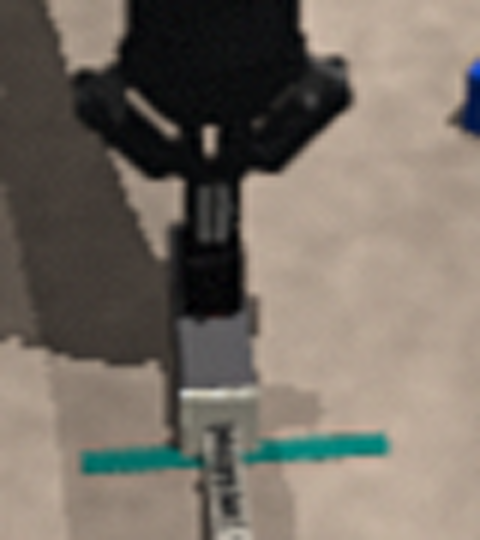

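The shut fingers stand right over the knob. I'll lower gently in small steps.

```bash
python3 -m pendant '[[[0,0,0.001],0,1],[[0,0,0.001],0,1],[[0,0,0.001],0,1],[[0,0,0.001],0,1],[[0,0,0.001],0,1],[[0,0,0.001],0,1],[[0,0,0.001],0,1],[[0,0,0.001],0,1],[[0,0,0],0,1],[[0,0,0],0,1]]'
```

```text
clock: 29.88
position: [0.5243, 0.0209, 0.0886]
tcp_rot: [0.75, -0.662, -0.0, 0.0]
wrist_force: [-0.2, 0.0, 0.3]
finger_gap: -0.0001
```

```bash
python3 -m pendant '[[[0,0,0.0005],0,1],[[0,0,0.0005],0,1],[[0,0,0],0,1],[[0,0,0],0,1],[[0,0,0],0,1],[[0,0,0],0,1],[[0,0,0],0,1],[[0,0,0],0,1],[[0,0,0],0,1],[[0,0,0],0,1]]'
```

```text
clock: 30.72
position: [0.5245, 0.0209, 0.0881]
tcp_rot: [0.75, -0.662, 0.0, -0.0]
wrist_force: [-1.5, 0.1, 4.8]
finger_gap: 0.0001
```

Contact came at z≈0.088, so the knob was already fully down. One light extra press, then back off.

```bash
python3 -m pendant '[[[0,0,0.0005],0,1],[[0,0,0.0003],0,1],[[0,0,0],0,1],[[0,0,0],0,1],[[0,0,0],0,1],[[0,0,0],0,1],[[0,0,0],0,1],[[0,0,0],0,1],[[0,0,0],0,1],[[0,0,0],0,1]]'
```

```text
clock: 31.55
position: [0.5247, 0.0209, 0.088]
tcp_rot: [0.75, -0.662, 0.0, -0.0]
wrist_force: [-2.5, -1.0, 12.0]
finger_gap: -0.0002
```

```bash
python3 -m pendant '[[[0,0,-0.002],0,1],[[0,0,-0.005],0,1],[[0,0,-0.015],0,1],[[0,0,-0.02],0,1],[[0,0,-0.02],0,1],[[0,0,-0.02],0,1],[[0,0,-0.02],0,1],[[-0.03,0,0],0,1],[[-0.03,0,0],0,1],[[-0.03,0,0],0,1]]'; python3 -m pendant '[[[-0.03,0,0],0,1],[[-0.03,0,0],0,1],[[-0.03,0,0],0,1],[[-0.03,0,0],0,1],[[-0.03,0,0],0,1],[[0,0,0],0,1],[[0,0,0],0,1],[[0,0,0],0,1],[[0,0,0],0,1],[[0,0,0],0,1]]'
python3 - <<'E'
from h import *
s=grab("scene");t=grab("top")
b=cv2.resize(s[0][185:265,290:350],None,fx=7,fy=7,interpolation=cv2.INTER_CUBIC)
a=cv2.resize(t[0][130:223,290:340],None,fx=6,fy=6,interpolation=cv2.INTER_CUBIC)
a=cv2.copyMakeBorder(a,0,560-a.shape[0],0,0,cv2.BORDER_CONSTANT)
cv2.imwrite('pics/fin2.png',np.hstack([b,a]))
E
```

```text
clock: 32.38
position: [0.5132, 0.1107, 0.1895]
tcp_rot: [0.749, -0.662, 0.0, -0.0]
wrist_force: [1.1, 0.6, -0.6]
finger_gap: -0.0001
clock: 33.22
position: [0.495, 0.2574, 0.1889]
tcp_rot: [0.749, -0.663, 0.0, 0.0]
wrist_force: [1.0, -0.2, -0.1]
finger_gap: -0.0001
```

View pics/fin2.png

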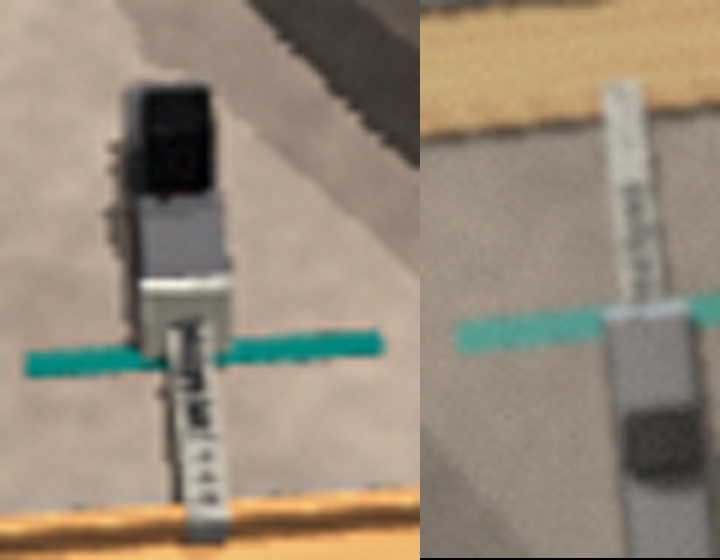

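The ruler has not moved: the front is over the strip at (185,345), the hook is behind the wall at (207,535), and the robot is clear. I'll hand in.

```bash
python3 -c "
from plant import r
print(r.sign_off())"
```

```text
the job is handed in; nothing more can be done
None
```

The grey ruler is standing locked with its white front over the teal strip and the hook behind the tray's near wall. I handed the job in at about 33 s; the sign-off gave no verdict.

**What I did:**
- I carried the ruler by its knob and set it down with the hook inside the tray. The hook caught the near wall, and I drew the case back square to it at a steady 7–9 N.
- The pawl first landed on a tooth. It took three shifts of 1 mm backward before it dropped into a gap and the knob went fully down.
- After locking I nudged the case about 1 mm forward towards the strip centre and let go.

**Last checks:**
- **Case front:** 0 to -1 mm from the strip's centre line in the top view, but about -2.5 mm in the scene view. Both are well inside 8 mm.
- **Hook:** its rear face is roughly 6–12 mm behind the wall's outer face, depending on the camera, and it is within 3 mm of the tray's middle sideways. The two views disagree on the wall by about 3 mm.
- **Squareness:** the blade is at about 5.8° against 7.2° for the tray, so 1–2° off square.
- **Lock:** shut fingers met the knob top at 0.088 m, the fully-down height, and pressed it with about 12 N.
- **Forces:** the highest I read at the wrist was about 19 N, at full press on the knob.
- **Surroundings:** the jars and the bowl look undisturbed, and the gripper is clear of everything.

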